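Fill the handled dishes from the cap dispenser and park them under the dust hood

ROBOT

A 7-joint arm with a two-finger parallel gripper is mounted at the origin on the work surface. World frame = base frame: x ahead of the robot, y to its left, z up, the work surface at z = 0. Lengths are in mm, angles in rad, forces in N, time in s.
With the tool pointing down it reaches from about 375 to 925 mm from the base axis. Payload 3.1 kg.
Tool frame: the origin (TCP) lies between the finger pads; the fingertips stand bot.tip_extent ahead of it and the grasp point (between the pads) lies 8 mm behind it (bot.tip_extent is the distance from the TCP to the fingertips, in mm); z points along the fingers, y is the line along which they close (so a half turn about z gives the same grasp; the last joint's range is limited). The gripper opens to 85 mm and grips with 20 to 120 N. Pads are 22 mm wide; open, the fingers measure 114 mm over their backs; the gripper's body (76 mm by 85 mm) begins 54 mm behind the grasp point. The pads swing forward as they close: fully open they stand 13 mm farther back than shut.
Start: joints at [-0.098, 0.383, 0.044, 1.598, -0.018, 1.161, -0.05], TCP at [650.002, 0.022, 242.269] pointing down, gripper open.
Joint ranges: [-2.61, 2.61], [-0.41, 2.15], [-1.48, 1.57], [0, 2.5], [-1.57, 4.71], [0.05, 1.97], [-2.85, 2.85]. Speed limits (rad/s): [2.79, 2.79, 3.14, 3.14, 3.14, 3.14, 3.14].

INTERFACE

Orientations are given as a rotation vector (axis times angle).
In Python, from rig import bot, vision, ticket gives the robot as it stands.
- The arm moves only by the shell command python3 -m handwheel 'ROWS' [OPENING] [FORCE]. ROWS is JSON, a list that holds one entry, the list of rows, each a list of 4 numbers: the shift along the tool's x, y, z in units of 40 mm (1.0 is 40 mm), then the turn about the tool's z in units of 6 degrees (1.0 is 6 degrees). A call has exactly 5 rows; each row shifts and turns the commanded pose from where the row before left it, along the tool's axes as they then stand; what a row does not reach is not made up. A row lasts 1/12 s, in which the tool goes at most 41.7 mm and 7.16 degrees, less where a joint would pass 70% of its speed; a pose out of reach is approached as far as the arm can. A call is refused whole if a number of a shift passes 1 or a number of a turn 1, either way. A call with a gripper value outside its range is refused whole. OPENING is the opening, from -1 (shut) to 1 (fully open), set as the call begins (- or left out, the last holds). The fingers move at their own pace and stop on an object; FORCE is the grip in N (left out, the last holds). Time passes only in rows, so rows that do not move let the fingers close, or fill a call up. It gives the time, the measured TCP pose, the force, the opening and the grip force at its end, in the units of the state.
- bot.sense(): the state, without advancing time (a new reading comes with each control period).
- vision.read_camera(name): name is "scene" or "side" or "wrist"; returns the picture (420x560x3 uint8, red, green, blue); there is no depth.
- vision.calibration(name): a dict with "mtx" (3x3 intrinsics, pixels), "dist" ([k1, k2, p1, p2, k3] as OpenCV has them; the pictures are not rectified), "world_from_camera" (4x4, takes a point from camera to world coordinates). Camera axes: x right, y down, z forward; pixel columns grow to the right and rows downward; lengths in mm; the calibration is good to about 2 mm. A picture is of the moment at which its call begins: read the wrist's pose just before it. calibration takes no time and is no camera call; for the wrist camera it gives the pose at the moment of the call.
- ticket.finish_job(): hands the job in; it is judged then, once.
The state is a dict: "time_s": time; "qpos": joint angles; "joint_vel": joint speeds; "joint_torque": joint torques, N m; "tool_pos": TCP position; "tool_rot": TCP orientation; "force": force on the tool from outside, world axes, zero at the start; "moment": the same for the moment, N m; "grip_width": finger opening in mm; "finger_force": force on a finger pad.
Only numpy, scipy, OpenCV 4.12 (cv2) and the standard library are available. Lean on these libraries where they do the work, as an engineer would, in place of code of your own. Each camera call takes 0.05 s, during which the arm holds its last target. There are 200 camera calls.

TASK

Every steel dish under the dust hood is to hold the caps of one lane of the cap dispenser: draw the dish out by its handle, hold it under the spout of a lane that is still full while pushing that lane's paddle back with the dish, let the lane run empty into it, and park the dish upright under the hood again, wholly under the roof in any bay. Each dish gets all the caps of one lane and no others, a lane that is not needed keeps its caps, and no cap may be left lying about. Only the dish may push a paddle, never the robot itself, which keeps off the dispenser and does not knock against the hood; leave the timer, the tub and the tube rack where they are.

Things in the scene. Friction and masses are not known exactly. Their poses are not given: they have to be found in the camera images.
- hood: clear acrylic dust hood, fixed (sizes in mm), 110 deep, 302 wide, 76 high; origin on the bench under the middle of its roof; own +x points to its back wall (inner face at x = 51), open front edge at x = -55. Four white 4 mm dividers make three bays without floor, centred at y = 98, 0, -98, 94 wide in the clear; roof underside 72 above the bench.
- dispenser: screw-cap dispenser, fixed, sizes in mm; own +x points to its back; origin on the bench below the lip of the middle lane. Three lanes (a, b, c at y = 98, 0, -98) slope down to the front at 32 degrees under clear covers; lips at x = 0, z = 90. Upright panels from x = -50 make a bay below each lane, 94 wide, bench as floor; a front rail crosses at x = -50 to -40, z = 76 to 92. Rear top 200 high.
- paddle_a (a joint): sprung paddle of lane a, one piece with the stop that holds its caps: a slick plate 34 mm wide, z = 28 to 80, in the bay below the lip, front face at dispenser x = -3. 0 = shut; pushed to +x by a dish's rim it opens: 0.2 rad (dish centre at x = -29) caps start to slide, 0.3 (x = -24) well open, they drop into the dish; end stop 0.46 (x = -17). 2 to 9 N; springs shut. Stop never below z = 58.
- paddle_b (a joint): sprung paddle of lane b, one piece with the stop that holds its caps: a slick plate 34 mm wide, z = 28 to 80, in the bay below the lip, front face at dispenser x = -3. 0 = shut; pushed to +x by a dish's rim it opens: 0.2 rad (dish centre at x = -29) caps start to slide, 0.3 (x = -24) well open, they drop into the dish; end stop 0.46 (x = -17). 2 to 9 N; springs shut. Stop never below z = 58.
- paddle_c (a joint): sprung paddle of lane c, one piece with the stop that holds its caps: a slick plate 34 mm wide, z = 28 to 80, in the bay below the lip, front face at dispenser x = -3. 0 = shut; pushed to +x by a dish's rim it opens: 0.2 rad (dish centre at x = -29) caps start to slide, 0.3 (x = -24) well open, they drop into the dish; end stop 0.46 (x = -17). 2 to 9 N; springs shut. Stop never below z = 58.
- dish_a: round steel dish with a straight handle, may be absent: bottom 66 mm across, rim 74, 50 high, wall 3, floor 4, about 180 g; origin under its middle. The handle points along its own -x: a level bar 12 wide, 31 to 45 above the underside, out to x = -143; grip it from above 95 from the axis. Dishes are alike; each starts empty in a bay of the hood, handle out of the front.
- dish_a_in (a point): point on the axis of dish a, 25 mm above its underside
- dish_b: round steel dish with a straight handle, may be absent: bottom 66 mm across, rim 74, 50 high, wall 3, floor 4, about 180 g; origin under its middle. The handle points along its own -x: a level bar 12 wide, 31 to 45 above the underside, out to x = -143; grip it from above 95 from the axis. Dishes are alike; each starts empty in a bay of the hood, handle out of the front.
- dish_b_in (a point): point on the axis of dish b, 25 mm above its underside
- dish_c: round steel dish with a straight handle, may be absent: bottom 66 mm across, rim 74, 50 high, wall 3, floor 4, about 180 g; origin under its middle. The handle points along its own -x: a level bar 12 wide, 31 to 45 above the underside, out to x = -143; grip it from above 95 from the axis. Dishes are alike; each starts empty in a bay of the hood, handle out of the front.
- dish_c_in (a point): point on the axis of dish c, 25 mm above its underside
- cap_a1: red screw cap, a solid disc 20 mm across and 13 high, 11 g, origin at its centre, own z along its axis; starts in lane a of the dispenser, lying flat on the lane, number 1 from the lip
- cap_a2: red screw cap, a solid disc 20 mm across and 13 high, 11 g, origin at its centre, own z along its axis; starts in lane a of the dispenser, lying flat on the lane, number 2 from the lip
- cap_a3: red screw cap, a solid disc 20 mm across and 13 high, 11 g, origin at its centre, own z along its axis; starts in lane a of the dispenser, lying flat on the lane, number 3 from the lip; may be absent
- cap_b1: red screw cap, a solid disc 20 mm across and 13 high, 11 g, origin at its centre, own z along its axis; starts in lane b of the dispenser, lying flat on the lane, number 1 from the lip
- cap_b2: red screw cap, a solid disc 20 mm across and 13 high, 11 g, origin at its centre, own z along its axis; starts in lane b of the dispenser, lying flat on the lane, number 2 from the lip
- cap_b3: red screw cap, a solid disc 20 mm across and 13 high, 11 g, origin at its centre, own z along its axis; starts in lane b of the dispenser, lying flat on the lane, number 3 from the lip; may be absent
- cap_c1: red screw cap, a solid disc 20 mm across and 13 high, 11 g, origin at its centre, own z along its axis; starts in lane c of the dispenser, lying flat on the lane, number 1 from the lip
- cap_c2: red screw cap, a solid disc 20 mm across and 13 high, 11 g, origin at its centre, own z along its axis; starts in lane c of the dispenser, lying flat on the lane, number 2 from the lip
- cap_c3: red screw cap, a solid disc 20 mm across and 13 high, 11 g, origin at its centre, own z along its axis; starts in lane c of the dispenser, lying flat on the lane, number 3 from the lip; may be absent
- timer: bystander: white bench timer, 62 x 78 mm, 18 high, loose, origin under its middle
- tub: bystander: white plastic tub for used tips, 72 mm across, 80 high, loose, origin under its middle
- rack: bystander: red tube rack with capped tubes, 102 x 70 mm, 81 high, loose, origin under its middle
There are look-alikes about, which are no part of the job. Leave any black or orange look-alike of the dish_a alone.

How it is judged:
By the outcome, as a careful person would: the job done as asked, in the order asked, and still so for the second after the job is handed in, with the robot touching nothing.
Of dish_a, dish_b, dish_c only 2 to 3 are there at a start; the rules pass over those that are not, and their reading is None.
Of cap_a3, cap_b3, cap_c3 only 1 to 3 are there at a start; the rules pass over those that are not, and their reading is None.
At some moment in a run one of dish_a, dish_b, dish_c may be knocked a few centimetres aside while the robot is not near it.
It also fails if it takes over 210 s, if anything falls off the work surface, if the arm or the gripper's body presses on something with over 40 N, if the wrist force passes 120 N, or if a joint passes its speed limit or range.

## Working session

There is one attempt and no reset: what is moved stays moved. The work goes in short steps, Python scripts to look and compute and a shell command to move; the robot and the scene stay as the last step left them, time stands still between calls to the robot, and variables do not carry over. Pictures are saved under pics/ and viewed, at most 14 in all, crops included, and the job is handed in when it is done.

```bash
ls; mkdir -p pics
python3 - <<'E'
from rig import bot, vision
import cv2
for n in ("scene","side","wrist"):
    im=vision.read_camera(n); cv2.imwrite(f"pics/{n}0.png",cv2.resize(im[:,:,::-1],(784,588),interpolation=cv2.INTER_CUBIC))
    c=vision.calibration(n); print(n,c["mtx"].round(1).tolist(),c["dist"],c["world_from_camera"].round(3).tolist())
print(bot.sense(),bot.tip_extent)
E
```

```text
pics
scene [[487.7, 0.0, 283.4], [0.0, 487.7, 205.0], [0.0, 0.0, 1.0]] [0.00774659 0.         0.         0.         0.        ] [[-0.679, 0.618, -0.397, 1233.027], [0.734, 0.559, -0.387, 654.961], [-0.017, -0.554, -0.833, 1498.625], [0.0, 0.0, 0.0, 1.0]]
side [[483.7, 0.0, 279.7], [0.0, 483.7, 211.0], [0.0, 0.0, 1.0]] [-0.05647379  0.          0.          0.          0.        ] [[0.733, -0.411, 0.542, -311.419], [-0.68, -0.413, 0.606, -951.535], [-0.025, -0.813, -0.582, 1033.578], [0.0, 0.0, 0.0, 1.0]]
wrist [[357.5, 0.0, 278.6], [0.0, 357.5, 210.6], [0.0, 0.0, 1.0]] [0.0043728 0.        0.        0.        0.       ] [[1.0, 0.002, -0.002, 648.377], [0.001, -0.963, -0.269, 68.7], [-0.002, 0.269, -0.963, 372.899], [0.0, 0.0, 0.0, 1.0]]
{'time_s': 0.15, 'qpos': array([-0.09783097,  0.38366021,  0.04383237,  1.59921709, -0.01788429,
        1.16120863, -0.04991198]), 'joint_vel': array([-0.00083149, -0.00471485,  0.00129224, -0.00608248, -0.00196087,
        0.00136264, -0.00286462]), 'joint_torque': array([ 2.19941270e-03, -4.34053266e+01,  1.02680024e+00, -2.49981201e+01,
        1.06983635e-02,  7.30535554e-03,  3.91670756e-05]), 'tool_pos': array([6.49278077e+02, 2.64296038e-02, 2.41165419e+02]), 'tool_rot': array([-2.22032599, -2.2205755 ,  0.0024598 ]), 'force': array([ 0.02224411, -0.67813149, -0.44824184]), 'moment': array([ 0.03072203, -0.01123192, -0.02884415]), 'finger_force': 0.0, 'grip_width': 85.41306870994303} 11.0
```

View pics/scene0.png

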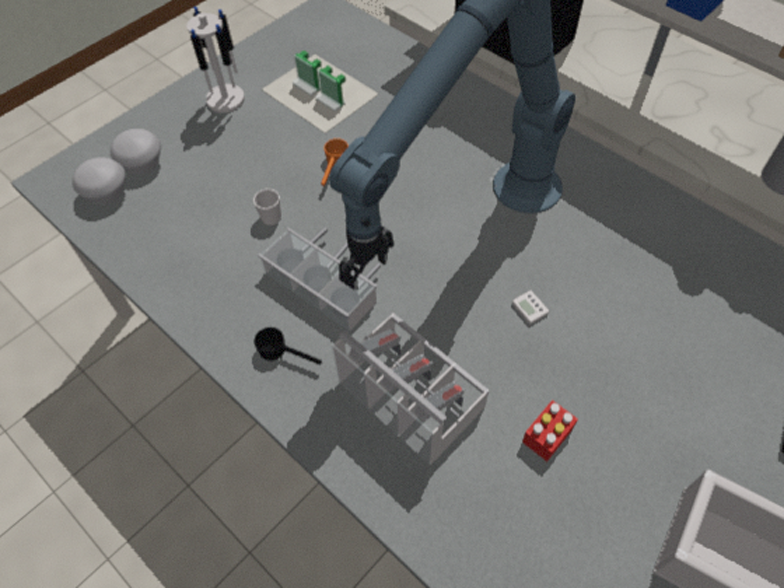

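View pics/side0.png

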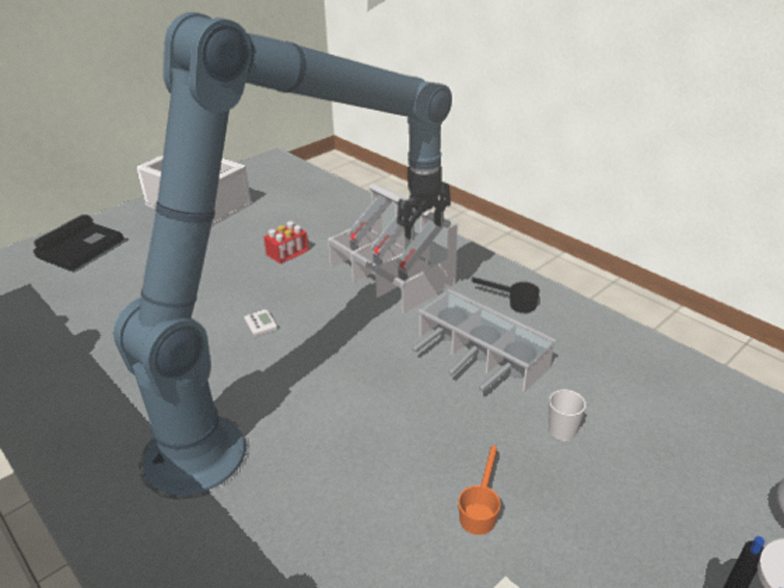

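Run:
```python
import cv2
from rig import vision
s=vision.read_camera("side")[:,:,::-1]; c=vision.read_camera("scene")[:,:,::-1]
# origin crops
cv2.imwrite("pics/side_c.png",cv2.resize(s[130:290,225:405],None,fx=4.4,fy=3.75,interpolation=cv2.INTER_CUBIC))
cv2.imwrite("pics/scene_c.png",cv2.resize(c[155:335,175:355],(600,600),interpolation=cv2.INTER_CUBIC))
```

```text
(no output)
```

View pics/side_c.png

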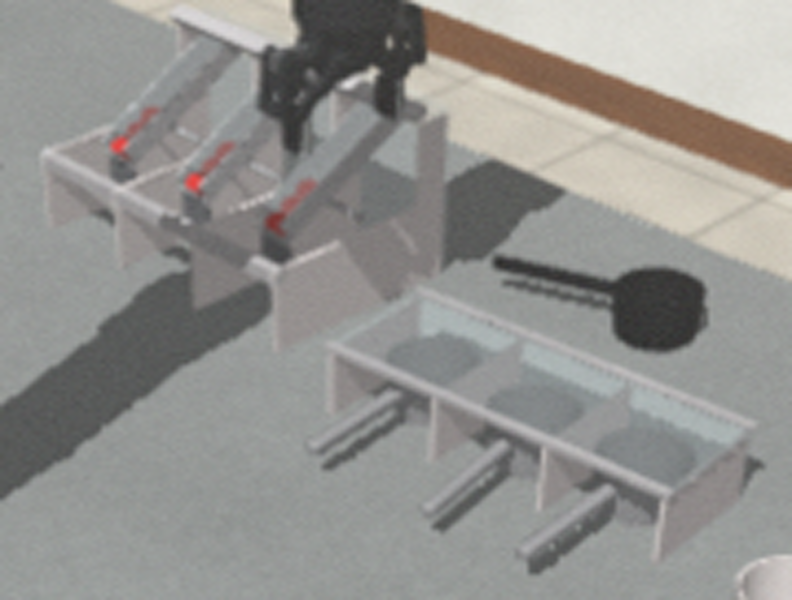

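View pics/scene_c.png

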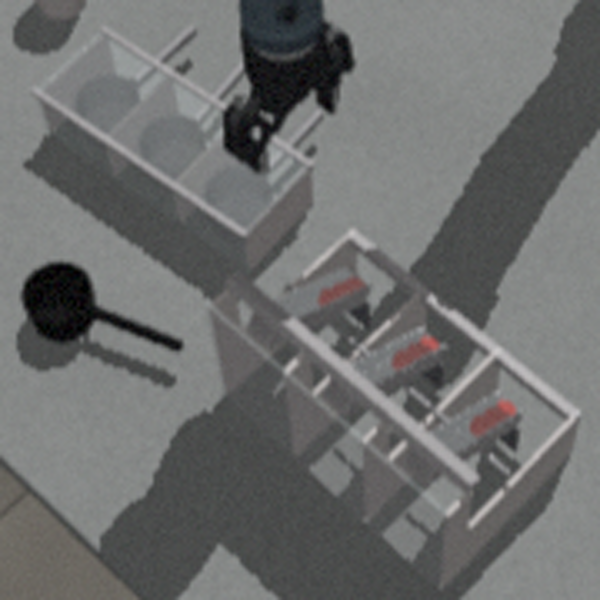

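```bash
cat > h.py <<'E'
import numpy as np, cv2
from rig import bot, vision
from scipy.optimize import least_squares
def proj(n,P,c=None):
    c=c or vision.calibration(n); T=np.linalg.inv(c["world_from_camera"])
    r,_=cv2.Rodrigues(T[:3,:3]); return cv2.projectPoints(np.float64(P).reshape(-1,3),r,T[:3,3],c["mtx"],c["dist"])[0][:,0]
def ray(n,uv,z,c=None):
    c=c or vision.calibration(n); W=c["world_from_camera"]
    p=cv2.undistortPoints(np.float64([[uv]]),c["mtx"],c["dist"])[0,0]
    d=W[:3,:3]@[p[0],p[1],1]; return (W[:3,3]+d*(z-W[2,3])/d[2])[:2]
def w(pose,P):
    P=np.float64(P).reshape(-1,3);x,y,a=pose;c,s=np.cos(a),np.sin(a)
    return np.c_[x+c*P[:,0]-s*P[:,1],y+s*P[:,0]+c*P[:,1],P[:,2]]
def fit(obs,x0):
    cal={n:vision.calibration(n) for n in obs}
    f=lambda q:np.concatenate([(proj(n,w((q[0]*100,q[1]*100,q[2]),[o[0] for o in L]),cal[n])-[o[1] for o in L]).ravel() for n,L in obs.items()])
    r=least_squares(f,[x0[0]/100,x0[1]/100,x0[2]],loss="soft_l1"); q=r.x
    return np.array([q[0]*100,q[1]*100,q[2]]),f(q).reshape(-1,2)
E
python3 - <<'E'
from h import *
np.set_printoptions(precision=2,suppress=True)
S=lambda u,v:(225+u/4.4,130+v/3.75)
C=lambda u,v:(175+u*.3,155+v*.3)
hood={"side":[((-55,151,76),S(330,345)),((-55,-151,76),S(665,494)),((55,-151,76),S(755,427)),((55,151,76),S(420,291)),
 ((-55,49,0),S(433,458)),((-55,-49,0),S(543,508)),((-55,-148,0),S(657,558)),((-55,148,0),S(333,411))],
 "scene":[((-55,-151,76),C(105,29)),((-55,151,76),C(312,164)),((55,-151,76),C(36,93)),((55,151,76),C(245,236))]}
disp={"side":[((-50,147,0),S(53,225)),((-50,49,0),S(122,265)),((-50,-49,0),S(198,308)),((-50,-147,0),S(277,348)),((-50,149,92),S(43,152)),((-50,-149,92),S(273,272))],
 "scene":[((-50,-149,92),C(352,233)),((-50,149,92),C(579,413))]}
for nm,o,x0 in(("hood",hood,(700,-250,0)),("disp",disp,(750,100,0))):
    p,r=fit(o,x0); print(nm,p,np.degrees(p[2])); print(r.T)
for t in((315,447),(430,510),(527,553)): print("tip",ray("side",S(*t),40))
for t in((108,97),(172,140),(237,183)): print("rim",ray("scene",C(*t),50))
E
```

```text
hood [ 654.08 -191.22    0.08] 4.54277234240745
[[-0.31  1.09  0.42  0.15 -0.06 -0.72 -0.29 -0.31 -0.33  0.36 -0.43  0.11]
 [-0.64 -0.37 -0.46 -0.82  0.02 -0.11  0.85  0.07 -0.43  0.18 -0.75 -0.16]]
disp [674.89 195.1   -0.02] -0.9677257880739882
[[ 0.15  0.29 -0.06  0.09  0.28  1.01  0.66  0.97]
 [ 0.35 -0.15 -0.74  0.22 -0.59 -0.66 -1.55 -0.12]]
tip [ 510.39 -108.59]
tip [ 511.63 -220.64]
tip [ 521.23 -300.51]
rim [ 662.79 -288.27]
rim [ 655.1  -193.71]
rim [ 646.98 -101.8 ]
```

```bash
python3 -m handwheel '[[[-0.53,-0.5,0,0],[-0.53,-0.5,0,0],[-0.53,-0.5,0,0],[-0.53,-0.5,0,0],[-0.53,-0.5,0,0]]]' 0 100
python3 -m handwheel '[[[0,0,0,-1],[0,0,0,-1],[0,0,0,-1],[0,0,0,-1],[0,0,0,-1]]]'
python3 -m handwheel '[[[0,0,0,-1],[0,0,0,-1],[0,0,0,-1],[0,0,0,-1],[0,0,0,-1]]]'
python3 -m handwheel '[[[0,0,0,-1],[0,0,0,-1],[0,0,0,-1],[0,0,0,-1],[0,0,0,-1]]]'
python3 -m handwheel '[[[0,0,0,-0.5],[0,0,0,0],[0,0,0,0],[0,0,0,0],[0,0,0,0]]]'
python3 - <<'E'
from h import *
im=vision.read_camera("wrist"); cv2.imwrite("pics/w1.png",im[:,:,::-1])
E
```

```text
time_s: 0.67
tool_pos: [548.9, -106.8, 242.1]
tool_rot: [-2.221, -2.222, 0.0]
force: [0.4, 0.3, -0.6]
grip_width: 42.8
finger_force: 0.0
time_s: 1.08
tool_pos: [549.8, -106.1, 242.2]
tool_rot: [-1.564, -2.724, -0.0]
force: [-0.2, 0.1, 0.4]
grip_width: 42.6
finger_force: 0.0
time_s: 1.5
tool_pos: [549.8, -106.0, 242.2]
tool_rot: [-0.805, -3.036, 0.0]
force: [-0.4, -0.3, -0.1]
grip_width: 42.6
finger_force: 0.0
time_s: 1.92
tool_pos: [549.9, -106.0, 242.2]
tool_rot: [0.008, -3.141, -0.0]
force: [-0.3, 0.1, -0.1]
grip_width: 42.6
finger_force: 0.0
time_s: 2.33
tool_pos: [550.0, -106.0, 242.2]
tool_rot: [0.081, -3.14, 0.0]
force: [0.5, -0.7, 0.2]
grip_width: 42.5
finger_force: 0.0
```

View pics/w1.png

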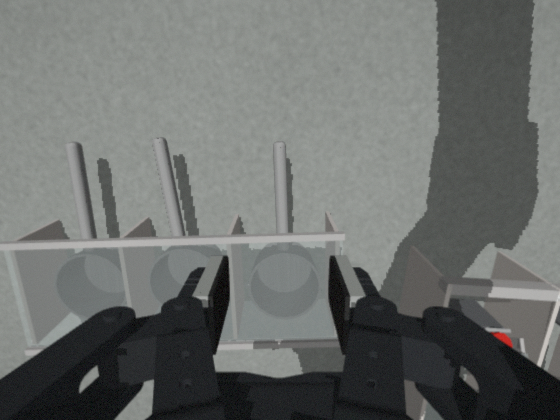

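The wrist view shows the three steel dishes in the hood bays, with handle tips at about (280,145), (160,140) and (73,145). The black and orange dishes seen earlier are outside the hood, so I'm leaving them alone.

```bash
cat >> h.py <<'E'
def handle(tip,mid,cal=None):
    a=ray("wrist",tip,45,cal);b=ray("wrist",mid,45,cal); d=b-a;d/=np.linalg.norm(d); yaw=np.arctan2(d[1],d[0])
    c=a+143*d; g=c-95*d; return c.round(1),round(np.degrees(yaw),1),g.round(1)
def axes(): # tool x,y in world
    R,_=cv2.Rodrigues(bot.sense()["tool_rot"]); return R
def togo(x,y,z):
    s=bot.sense(); return (axes().T@(np.array([x,y,z])-s["tool_pos"])/40).round(2)
E
python3 - <<'E'
from h import *
for n,t,m in(("L",(280,143),(283,234)),("M",(160,139),(178,235)),("R",(73,144),(87,237))): print(n,handle(t,m))
hood=(654.1,-191.2,np.radians(4.54)); print(w(hood,[[0,y,0] for y in(98,0,-98)]).round(1))
c,y,g=handle((280,143),(283,234)); print(togo(*g,31))
E
```

```text
L (array([651.4, -93.6]), np.float64(5.0), array([ 556.7, -101.9]))
M (array([ 652.4, -192.8]), np.float64(8.8), array([ 558.6, -207.3]))
R (array([ 662.6, -286.3]), np.float64(2.9), array([ 567.8, -291. ]))
[[ 646.3  -93.5    0. ]
 [ 654.1 -191.2    0. ]
 [ 661.9 -288.9    0. ]]
[-0.17  0.09  5.28]
```

```bash
python3 -m handwheel '[[[-0.17,0.09,0.5,-0.33],[0,0,0.8,0],[0,0,0.8,0],[0,0,0.8,0],[0,0,0.8,0]]]' 0 100
python3 -m handwheel '[[[0,0,0.5,0],[0,0,0.5,0],[0,0,0.4,0],[0,0,0.2,0],[0,0,0,0]]]'
python3 - <<'E'
from h import *
print(togo(556.7,-101.9,31),np.degrees(np.arctan2(*(-axes()[:2,0])[::-1])))
E
python3 -m handwheel '[[[0,0,0,0],[0,0,0,0],[0,0,0,0],[0,0,0,0],[0,0,0,0]]]' -1 100
python3 -m handwheel '[[[0,0,0,0],[0,0,0,0],[0,0,0,0],[0,0,0,0],[0,0,0,0]]]'
```

```text
time_s: 2.8
tool_pos: [556.9, -102.0, 93.3]
tool_rot: [-0.136, 3.137, -0.0]
force: [0.0, -0.2, -0.7]
grip_width: 42.7
finger_force: 0.0
time_s: 3.22
tool_pos: [554.8, -101.7, 28.2]
tool_rot: [0.136, -3.134, -0.001]
force: [0.2, -1.3, 0.3]
grip_width: 42.3
finger_force: 0.0
[-0.05 -0.01 -0.07] 4.973141721710313
time_s: 3.63
tool_pos: [558.0, -102.3, 31.7]
tool_rot: [-0.136, 3.136, -0.001]
force: [-0.4, -0.5, 1.9]
grip_width: 10.2
finger_force: 98.3
time_s: 4.05
tool_pos: [557.7, -102.3, 31.2]
tool_rot: [-0.136, 3.136, -0.001]
force: [-0.6, -0.5, 6.7]
grip_width: 9.8
finger_force: 98.8
```

```bash
python3 -m handwheel '[[[0,0,-0.1,0],[0,0,-0.1,0],[0.2,0,0,0],[0.4,0,0,0],[0.5,0,0,0]]]'
python3 -m handwheel '[[[0.5,0,0,0],[0.5,0,0,0],[0.5,0,0,0],[0.4,0,0,0],[0.1,0,0,0]]]'
python3 -m handwheel '[[[0,0,0,0],[0,0,0,0],[0,0,-0.2,0],[0,0,-0.3,0],[0,0,-0.2,0]]]'
python3 - <<'E'
from h import *
im=vision.read_camera("side"); cv2.imwrite("pics/s2.png",cv2.resize(im[120:300,220:400,::-1],(600,600)))
E
```

```text
time_s: 4.47
tool_pos: [512.1, -105.3, 37.9]
tool_rot: [0.138, -3.138, -0.001]
force: [-1.0, 0.2, -2.4]
grip_width: 10.2
finger_force: 97.9
time_s: 4.88
tool_pos: [426.9, -112.9, 36.8]
tool_rot: [0.134, -3.131, -0.002]
force: [-0.9, -0.2, -1.6]
grip_width: 10.1
finger_force: 97.9
time_s: 5.3
tool_pos: [435.0, -112.6, 67.6]
tool_rot: [-0.138, 3.136, -0.0]
force: [0.6, -0.2, -1.1]
grip_width: 10.2
finger_force: 97.8
```

View pics/s2.png

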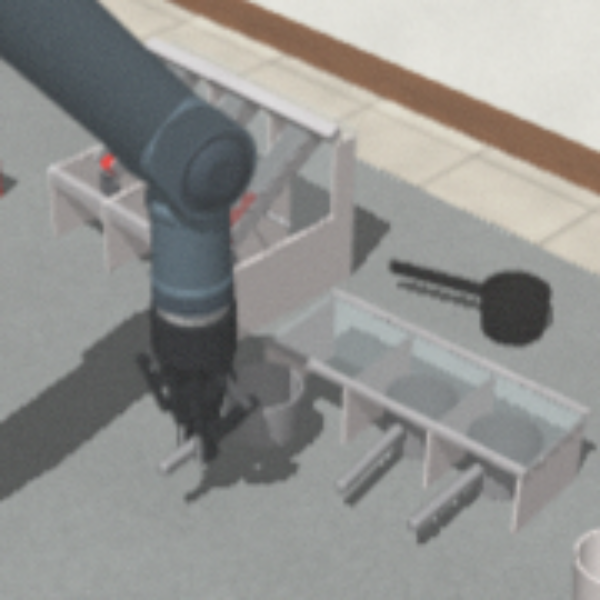

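```bash
cat >> h.py <<'E'
DISP=np.array([674.9,195.1,np.radians(-0.97)]); HOOD=np.array([654.1,-191.2,np.radians(4.54)])
def plan(F,x,y,z,D=95):
    """remaining turn (6deg units), then the shift in the tool frame after/before that turn, for dish centre at frame (x,y)"""
    p=w(F,[x-D,y,z])[0]; R=axes(); yaw=np.arctan2(-R[1,0],-R[0,0])
    t=np.degrees(yaw-F[2])/6
    # tool axes after the turn: x=-frame x, y= frame y, z down
    c,s=np.cos(F[2]),np.sin(F[2]); R2=np.array([[-c,-s,0],[-s,c,0],[0,0,-1]]).T
    d=p-bot.sense()["tool_pos"]
    print("turn",t.round(2),"shift now",(R.T@d/40).round(2),"shift after turn",(R2.T@d/40).round(2));
E
python3 -c "
from h import *
print(axes().round(2));plan(DISP,-135,-98,67);plan(DISP,-45,-98,35)"
```

```text
[[-1.   -0.09  0.01]
 [-0.09  1.   -0.  ]
 [-0.01 -0.   -1.  ]]
turn 1.0 shift now [-0.64  5.31  0.05] shift after turn [-0.09  5.35  0.05]
turn 1.0 shift now [-2.88  5.08  0.86] shift after turn [-2.34  5.35  0.85]
```

```bash
python3 -m handwheel '[[[0,0,0,0.5],[0,0,0,0.5],[0,0.3,0,0],[0,0.5,0,0],[0,0.6,0,0]]]'
python3 -m handwheel '[[[0,0.7,0,0],[0,0.7,0,0],[0,0.7,0,0],[0,0.6,0,0],[0,0.5,0,0]]]'
python3 -m handwheel '[[[0,0.4,0,0],[0,0.2,0,0],[0,0.1,0,0],[0,0,0.2,0],[0,0,0.2,0]]]'
python3 -m handwheel '[[[0,0,0.2,0],[0,0,0.2,0],[0,0,0,0],[0,0,0,0],[0,0,0,0]]]'
python3 - <<'E'
from h import *
plan(DISP,-60,-98,35)
im=vision.read_camera("wrist"); cv2.imwrite("pics/w2.png",im[:,:,::-1])
# predicted dish rim centre & lane points
print(proj("wrist",w(DISP,[[-50,-51,0],[-50,-145,0],[-50,-49,92],[-50,-147,92],[0,-98,90]])).round())
E
```

```text
time_s: 5.77
tool_pos: [435.1, -57.6, 66.8]
tool_rot: [0.033, 3.14, -0.001]
force: [-0.2, 0.4, -1.7]
grip_width: 9.8
finger_force: 97.8
time_s: 6.18
tool_pos: [437.2, 74.0, 66.8]
tool_rot: [0.024, 3.14, 0.002]
force: [0.5, -0.3, -1.0]
grip_width: 9.9
finger_force: 97.8
time_s: 6.6
tool_pos: [437.6, 98.4, 50.1]
tool_rot: [0.03, 3.14, -0.0]
force: [0.1, -0.4, -2.2]
grip_width: 9.5
finger_force: 97.8
time_s: 7.02
tool_pos: [436.6, 98.7, 34.0]
tool_rot: [-0.029, -3.141, 0.0]
force: [-1.2, -0.3, 0.3]
grip_width: 10.1
finger_force: 97.9
turn -0.02 shift now [-2.04  0.06 -0.03] shift after turn [-2.04  0.06 -0.03]
[[355. 527.]
 [208. 527.]
 [410. 795.]
 [157. 795.]
 [283. 849.]]
```

View pics/w2.png

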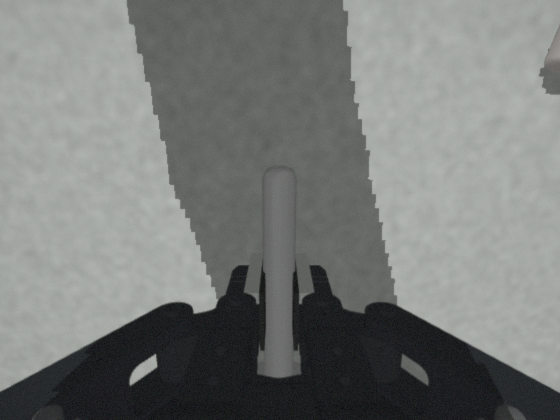

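```bash
python3 - <<'E'
from h import *
t=ray("wrist",(279.5,168),48); print(t,143-(bot.sense()["tool_pos"][0]-t[0]))
E
python3 -m handwheel '[[[-0.3,0.06,-0.03,0],[-0.4,0,0,0],[-0.5,0,0,0],[-0.4,0,0,0],[-0.4,0,0,0]]]'
python3 -m handwheel '[[[0,0,0,0],[-0.2,0,0,0],[-0.2,0,0,0],[-0.2,0,0,0],[0,0,0,0]]]'
python3 - <<'E'
from h import *
plan(DISP,-20,-98,35)
E
```

```text
[385.5764228 100.5429896] 91.82058824617576
time_s: 7.48
tool_pos: [517.9, 100.2, 35.8]
tool_rot: [0.028, 3.141, 0.0]
force: [-0.8, 0.1, -2.1]
grip_width: 9.6
finger_force: 97.8
time_s: 7.9
tool_pos: [541.0, 99.6, 35.2]
tool_rot: [-0.028, -3.14, 0.0]
force: [-1.2, 0.6, -1.8]
grip_width: 9.8
finger_force: 97.8
turn -0.01 shift now [-0.43 -0.01  0.  ] shift after turn [-0.43 -0.01  0.01]
```

```bash
python3 -m handwheel '[[[-0.2,0,0,0],[-0.15,0,0,0],[-0.1,0,0,0],[-0.03,0,0,0],[0,0,0,0]]]'
python3 -m handwheel '[[[0,0,0,0],[0,0,0,0],[0,0,0,0],[0,0,0,0],[0,0,0,0]]]'
python3 - <<'E'
from h import *
plan(DISP,-20,-98,35)
im=vision.read_camera("scene"); cv2.imwrite("pics/c3.png",cv2.resize(im[220:340,230:360,::-1],(650,600)))
E
```

```text
time_s: 8.32
tool_pos: [555.5, 99.1, 33.6]
tool_rot: [-0.027, -3.131, 0.003]
force: [-7.0, 1.5, 0.5]
grip_width: 9.6
finger_force: 98.0
time_s: 8.73
tool_pos: [555.5, 99.1, 33.7]
tool_rot: [-0.027, -3.132, 0.003]
force: [-6.7, 0.4, -1.1]
grip_width: 9.8
finger_force: 98.0
turn -0.0 shift now [-0.07  0.   -0.03] shift after turn [-0.07  0.   -0.03]
```

View pics/c3.png

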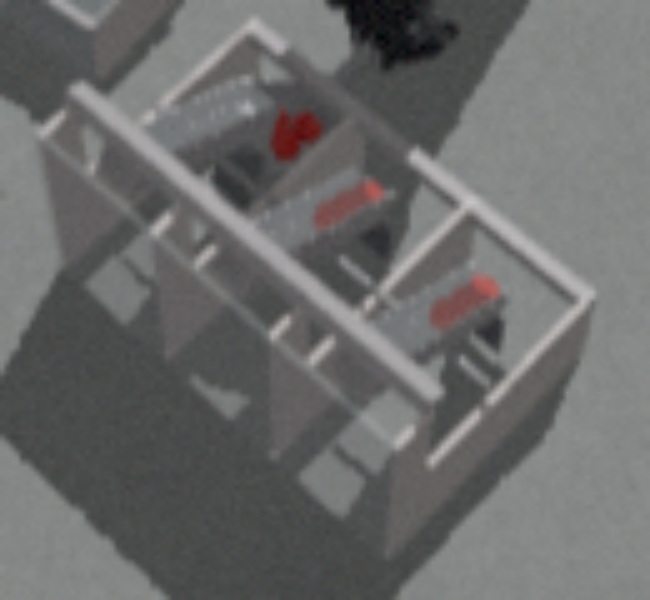

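```bash
python3 -m handwheel '[[[0,0,0,0],[0,0,0,0],[0,0,0,0],[0,0,0,0],[0,0,0,0]]]'
python3 -m handwheel '[[[0,0,0,0],[0,0,0,0],[0,0,0,0],[0.1,0,0,0],[0.2,0,0,0]]]'
python3 -m handwheel '[[[0.3,0,0,0],[0.4,0,0,0],[0.4,0,0,0],[0.4,0,0,0],[0.4,0,0,0]]]'
python3 -m handwheel '[[[0.4,0,0,0],[0.3,0,0,0],[0.1,0,0,0],[0,0,-0.2,0],[0,0,-0.3,0]]]'
python3 -m handwheel '[[[0,0,-0.2,0],[0,-0.2,-0.1,0],[0,-0.4,0,0],[0,-0.5,0,0],[0,-0.5,0,0]]]'
python3 -m handwheel '[[[0,-0.5,0,-0.3],[0,-0.5,0,-0.3],[0,-0.5,0,-0.3],[0,-0.5,0,0],[0,-0.4,0,0]]]'
python3 - <<'E'
from h import *
im=vision.read_camera("scene"); cv2.imwrite("pics/c4.png",cv2.resize(im[150:340,230:400,::-1],(540,600)))
plan(HOOD,-130,98,67,94)
E
```

```text
time_s: 9.2
tool_pos: [555.5, 99.1, 33.7]
tool_rot: [-0.027, -3.132, 0.003]
force: [-6.8, -0.4, -1.2]
grip_width: 10.1
finger_force: 98.0
time_s: 9.62
tool_pos: [547.6, 99.5, 34.9]
tool_rot: [-0.028, -3.141, 0.0]
force: [-2.6, -0.0, -1.9]
grip_width: 10.1
finger_force: 97.9
time_s: 10.03
tool_pos: [473.7, 101.3, 36.5]
tool_rot: [0.028, 3.136, 0.002]
force: [-0.7, 0.2, -0.7]
grip_width: 10.2
finger_force: 97.9
time_s: 10.45
tool_pos: [440.7, 101.5, 55.8]
tool_rot: [0.028, 3.14, 0.0]
force: [-0.2, -0.6, -1.3]
grip_width: 9.9
finger_force: 97.9
time_s: 10.87
tool_pos: [440.3, 36.6, 68.3]
tool_rot: [0.026, 3.139, 0.0]
force: [0.7, 1.3, -2.1]
grip_width: 10.0
finger_force: 97.9
time_s: 11.28
tool_pos: [443.4, -61.2, 68.0]
tool_rot: [-0.117, 3.138, -0.002]
force: [0.6, 0.8, -2.0]
grip_width: 10.1
finger_force: 97.8
turn -0.09 shift now [ 0.59 -1.12  0.03] shift after turn [ 0.6  -1.12  0.03]
```

View pics/c4.png

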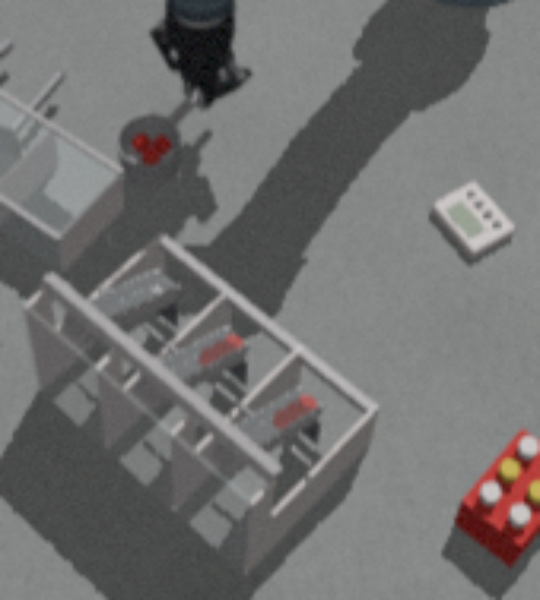

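```bash
python3 - <<'E'
from h import *
c=ray("scene",(277.2,193.7),87);p=bot.sense()["tool_pos"];print(c,p,axes()[:2,:2].T@(c-p[:2]))
E
python3 -m handwheel '[[[0.2,-0.2,0,-0.09],[0.2,-0.4,0,0],[0.1,-0.4,0,0],[0,-0.12,0,0],[0,0,0,0]]]'
python3 -m handwheel '[[[0,0,0.2,0],[0,0,0.3,0],[0,0,0.25,0],[0,0,0.05,0],[0,0,0,0]]]'
python3 -c "
from h import *
plan(HOOD,-130,98,35,94);plan(HOOD,2,98,35,94)"
```

```text
[539.96491194 -49.38580101] [443.57407962 -64.82950486  68.13035724] [-97.23206244   8.69466661]
time_s: 11.75
tool_pos: [427.0, -106.7, 67.9]
tool_rot: [-0.129, 3.137, -0.002]
force: [0.5, 0.6, -1.6]
grip_width: 9.7
finger_force: 97.9
time_s: 12.17
tool_pos: [425.4, -103.5, 34.2]
tool_rot: [0.137, -3.136, -0.002]
force: [0.5, 0.0, -1.6]
grip_width: 10.0
finger_force: 97.9
turn 0.08 shift now [ 0.08 -0.19 -0.02] shift after turn [ 0.07 -0.19 -0.02]
turn 0.08 shift now [-3.22 -0.22 -0.03] shift after turn [-3.23 -0.19 -0.02]
```

```bash
python3 -m handwheel '[[[0,-0.19,0,0.08],[0,0,0,0],[-0.2,0,0,0],[-0.4,0,0,0],[-0.4,0,0,0]]]'
python3 -m handwheel '[[[-0.4,0,0,0],[-0.4,0,0,0],[-0.4,0,0,0],[-0.4,0,0,0],[-0.3,0,0,0]]]'
python3 -m handwheel '[[[-0.2,0,0,0],[-0.1,0,0,0],[0,0,0,0],[0,0,0,0],[0,0,0,0]]]'
python3 -c "
from h import *
plan(HOOD,2,98,31,94)"
```

```text
time_s: 12.58
tool_pos: [467.7, -109.4, 35.9]
tool_rot: [-0.12, 3.139, -0.0]
force: [0.8, 1.2, -1.0]
grip_width: 10.1
finger_force: 97.9
time_s: 13.0
tool_pos: [545.5, -102.9, 36.2]
tool_rot: [-0.122, 3.136, -0.0]
force: [0.5, 0.3, -1.0]
grip_width: 9.7
finger_force: 97.9
time_s: 13.42
tool_pos: [553.4, -102.5, 35.2]
tool_rot: [0.121, -3.138, -0.0]
force: [-0.3, -0.1, -1.6]
grip_width: 10.1
finger_force: 97.8
turn -0.02 shift now [-0.03  0.04  0.1 ] shift after turn [-0.03  0.04  0.1 ]
```

```bash
python3 -m handwheel '[[[0,0,0.05,0],[0,0,0.05,0],[0,0,0,0],[0,0,0,0],[0,0,0,0]]]'
python3 -m handwheel '[[[0,0,0,0],[0,0,0,0],[0,0,0,0],[0,0,0,0],[0,0,0,0]]]' 0
python3 -m handwheel '[[[0,0,-0.3,0],[0,0,-0.6,0],[0,0,-0.8,0],[0,0,-0.8,0],[0,0,-0.8,0]]]'
python3 -m handwheel '[[[0.2,-0.4,-0.6,0],[0.2,-0.5,-0.5,0],[0,-0.5,0,0],[0,-0.4,0,0],[0,-0.2,0,0]]]'
python3 -m handwheel '[[[0,0,0,0],[0,0,0,0],[0,0,0,0],[0,0,0,0],[0,0,0,0]]]'
python3 - <<'E'
from h import *
im=vision.read_camera("wrist"); cv2.imwrite("pics/w5.png",im[:,:,::-1])
E
```

```text
time_s: 13.83
tool_pos: [554.3, -102.6, 32.0]
tool_rot: [0.121, -3.139, 0.0]
force: [-1.5, -1.5, 3.4]
grip_width: 10.1
finger_force: 98.7
time_s: 14.25
tool_pos: [554.8, -102.2, 31.4]
tool_rot: [-0.122, 3.139, 0.0]
force: [0.9, 0.0, -0.3]
grip_width: 42.8
finger_force: 0.0
time_s: 14.67
tool_pos: [554.4, -102.3, 165.5]
tool_rot: [-0.122, 3.139, 0.0]
force: [0.2, -0.9, 0.5]
grip_width: 43.0
finger_force: 0.0
time_s: 15.08
tool_pos: [544.9, -186.6, 209.3]
tool_rot: [-0.116, 3.137, -0.004]
force: [-0.2, -0.9, -1.2]
grip_width: 42.4
finger_force: 0.0
time_s: 15.5
tool_pos: [544.9, -181.6, 207.1]
tool_rot: [0.125, -3.138, -0.001]
force: [0.8, -1.0, 0.3]
grip_width: 42.4
finger_force: 0.0
```

View pics/w5.png

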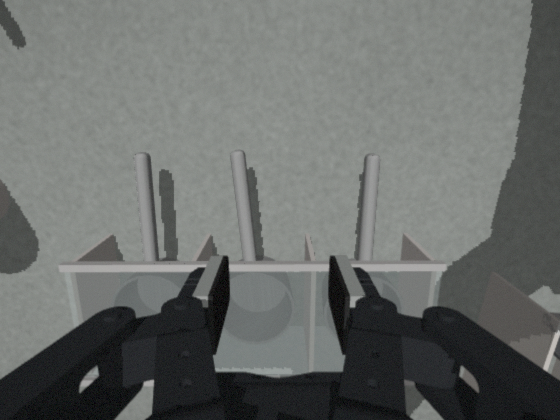

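The wrist view shows dish L parked, with its handle at (372,155)-(367,255). The mid handle runs (238,153)-(249,258) and the right one (143,155)-(152,258), both undisturbed.

Run:
```python
from h import *
for n,t,m in(("L",(372,154),(367,255)),("M",(238,152),(249.5,256)),("R",(142.5,154),(152,256))): print(n,handle(t,m))
c,y,g=handle((238,152),(249.5,256))
R=axes(); cur=np.degrees(np.arctan2(-R[1,0],-R[0,0])); print("turn",(cur-y)/6,togo(*g,31))
```

```text
L (array([645.9, -93.3]), np.float64(5.8), array([ 551.4, -102.9]))
M (array([ 651.9, -194.1]), np.float64(9.2), array([ 558.2, -209.4]))
R (array([ 661.4, -284.4]), np.float64(4.1), array([ 566.6, -291.2]))
turn -0.7733751034846835 [-0.28 -0.71  4.4 ]
```

```bash
python3 -m handwheel '[[[-0.28,-0.71,0,0],[0,0,0.3,-0.77],[0,0,0.6,0],[0,0,0.8,0],[0,0,0.8,0]]]'
python3 -m handwheel '[[[0,0,0.7,0],[0,0,0.6,0],[0,0,0.4,0],[0,0,0.2,0],[0,0,0,0]]]'
python3 -m handwheel '[[[0,0,0,0],[0,0,0,0],[0,0,0,0],[0,0,0,0],[0,0,0,0]]]'
python3 - <<'E'
from h import *
print(togo(558.2,-209.4,31),np.degrees(np.arctan2(*(-axes()[:2,0])[::-1])))
E
```

```text
time_s: 15.97
tool_pos: [559.5, -210.7, 107.5]
tool_rot: [-0.249, 3.129, -0.001]
force: [0.4, 0.9, -0.4]
grip_width: 42.7
finger_force: 0.0
time_s: 16.38
tool_pos: [556.5, -209.6, 29.1]
tool_rot: [0.249, -3.127, -0.003]
force: [-0.4, 0.8, 0.0]
grip_width: 42.9
finger_force: 0.0
time_s: 16.8
tool_pos: [559.1, -211.0, 32.7]
tool_rot: [-0.248, 3.13, -0.001]
force: [0.3, 0.3, 0.5]
grip_width: 42.7
finger_force: 0.0
[0.01 0.04 0.04] 9.059820630793787
```

```bash
python3 -m handwheel '[[[0,0,0,0],[0,0,0,0],[0,0,0,0],[0,0,0,0],[0,0,0,0]]]' -1 100
python3 -m handwheel '[[[0,0,0,0],[0,0,-0.1,0],[0.1,0,0,0],[0.3,0.02,0,0],[0.4,0.03,0,0]]]'
python3 -m handwheel '[[[0.5,0.04,0,0],[0.5,0.04,0,0],[0.5,0.04,0,0],[0.4,0.04,0,0],[0.3,0.03,0,0]]]'
python3 -m handwheel '[[[0.1,0,0,0],[0,0,0,0],[0,0,-0.2,0],[0,0,-0.3,0],[0,0,-0.3,0]]]'
python3 -m handwheel '[[[0,0,-0.3,0.5],[0,0,-0.3,0.5],[0,0,-0.3,0.3],[0,0,-0.1,0.35],[0,0,0,0]]]'
python3 -c "
from h import *
plan(DISP,-135,0,90)"
```

```text
time_s: 17.22
tool_pos: [558.2, -210.7, 31.8]
tool_rot: [0.249, -3.132, -0.0]
force: [-1.5, 0.1, 2.0]
grip_width: 10.3
finger_force: 98.0
time_s: 17.63
tool_pos: [526.7, -213.3, 35.2]
tool_rot: [-0.25, 3.131, 0.0]
force: [0.5, 0.4, -1.4]
grip_width: 10.1
finger_force: 97.5
time_s: 18.05
tool_pos: [434.9, -220.2, 34.7]
tool_rot: [0.246, -3.129, -0.002]
force: [0.4, -0.4, -1.2]
grip_width: 10.2
finger_force: 97.6
time_s: 18.47
tool_pos: [435.9, -220.5, 68.4]
tool_rot: [-0.25, 3.13, -0.0]
force: [0.7, 0.8, -2.0]
grip_width: 9.7
finger_force: 97.5
time_s: 18.88
tool_pos: [437.6, -221.2, 110.0]
tool_rot: [0.022, 3.136, -0.003]
force: [1.1, 0.4, -1.5]
grip_width: 9.9
finger_force: 97.6
turn 0.03 shift now [-0.04 10.51  0.48] shift after turn [-1.000e-02  1.051e+01  5.000e-01]
```

```bash
python3 -m handwheel '[[[0,0.3,0,0],[0,0.6,0,0],[0,0.8,0,0],[0,0.9,0,0],[0,0.9,0,0]]]'
python3 -m handwheel '[[[0,0.9,0,0],[0,0.9,0,0],[0,0.9,0,0],[0,0.9,0,0],[0,0.9,0,0]]]'
python3 -m handwheel '[[[0,0.8,0,0],[0,0.7,0,0],[0,0.5,0.2,0],[0,0.3,0.4,0],[0,0.2,0.5,0]]]'
python3 -m handwheel '[[[0,0,0.4,0],[0,0,0.3,0],[0,0,0,0],[0,0,0,0],[0,0,0,0]]]'
python3 -c "
from h import *
plan(DISP,-60,0,35);plan(DISP,-20,0,35)"
```

```text
time_s: 19.3
tool_pos: [437.1, -79.4, 107.7]
tool_rot: [0.023, 3.14, 0.0]
force: [0.5, 0.1, -2.3]
grip_width: 10.1
finger_force: 97.7
time_s: 19.72
tool_pos: [439.3, 101.8, 107.8]
tool_rot: [0.02, 3.141, 0.001]
force: [1.3, 0.1, -2.1]
grip_width: 10.3
finger_force: 97.7
time_s: 20.13
tool_pos: [442.3, 203.9, 64.7]
tool_rot: [0.015, 3.137, 0.007]
force: [0.0, -0.4, -2.0]
grip_width: 10.4
finger_force: 97.7
time_s: 20.55
tool_pos: [441.1, 199.2, 36.1]
tool_rot: [0.024, 3.141, 0.001]
force: [-0.1, 1.0, -1.6]
grip_width: 9.6
finger_force: 97.9
turn 0.02 shift now [-1.97 -0.01  0.03] shift after turn [-1.97 -0.    0.03]
turn 0.02 shift now [-2.97 -0.01  0.03] shift after turn [-2.97 -0.    0.03]
```

```bash
python3 -m handwheel '[[[-0.2,0,0.03,0],[-0.4,0,0,0],[-0.5,0,0,0],[-0.5,0,0,0],[-0.4,0,0,0]]]'
python3 -m handwheel '[[[-0.3,0,0,0],[-0.25,0,0,0],[-0.2,0,0,0],[-0.15,0,0,0],[-0.1,0,0,0]]]'
python3 -m handwheel '[[[0,0,0,0],[0,0,0,0],[0,0,0,0],[0,0,0,0],[0,0,0,0]]]'
python3 -c "
from h import *
plan(DISP,-20,0,35)"
python3 -m handwheel '[[[0,0,0,0],[0,0,0,0],[0,0,0,0],[0,0,0,0],[0,0,0,0]]]'
python3 -m handwheel '[[[0,0,0,0],[0,0,0,0],[0,0,0,0],[0,0,0,0],[0,0,0,0]]]'
python3 -m handwheel '[[[0,0,0,0],[0,0,0,0],[0,0,0,0],[0.1,0,0,0],[0.2,0,0,0]]]'
python3 -m handwheel '[[[0.3,0,0,0],[0.4,0,0,0],[0.4,0,0,0],[0.4,0,0,0],[0.4,0,0,0]]]'
python3 -m handwheel '[[[0.4,0,0,0],[0.3,0,0,0],[0.1,0,0,0],[0,0,0,0],[0,0,0,0]]]'
```

```text
time_s: 20.97
tool_pos: [523.8, 197.6, 35.6]
tool_rot: [0.025, 3.138, 0.001]
force: [1.0, 0.1, -2.2]
grip_width: 10.2
finger_force: 97.9
time_s: 21.38
tool_pos: [555.6, 196.9, 32.8]
tool_rot: [-0.022, -3.131, 0.004]
force: [-10.4, 0.2, 2.1]
grip_width: 10.0
finger_force: 98.4
time_s: 21.8
tool_pos: [556.1, 197.0, 33.0]
tool_rot: [-0.022, -3.133, 0.004]
force: [-6.7, 0.1, -0.5]
grip_width: 10.2
finger_force: 98.1
turn 0.03 shift now [-0.09  0.   -0.05] shift after turn [-0.1   0.   -0.05]
time_s: 22.22
tool_pos: [556.1, 197.0, 33.0]
tool_rot: [-0.022, -3.134, 0.004]
force: [-6.7, -0.3, -0.7]
grip_width: 9.9
finger_force: 98.1
time_s: 22.63
tool_pos: [556.1, 197.0, 33.0]
tool_rot: [-0.022, -3.134, 0.004]
force: [-7.1, -0.8, -1.3]
grip_width: 10.3
finger_force: 98.1
time_s: 23.05
tool_pos: [547.8, 197.4, 34.0]
tool_rot: [-0.023, -3.141, 0.0]
force: [-2.6, -0.5, -2.3]
grip_width: 9.9
finger_force: 97.9
time_s: 23.47
tool_pos: [473.4, 199.2, 35.3]
tool_rot: [0.023, 3.137, 0.003]
force: [-0.9, 0.7, -2.4]
grip_width: 10.0
finger_force: 97.9
time_s: 23.88
tool_pos: [441.8, 199.5, 34.9]
tool_rot: [0.023, 3.139, 0.002]
force: [1.0, 0.6, -2.5]
grip_width: 9.5
finger_force: 97.9
```

```bash
cat >> h.py <<'E'
def reds():
    im=cv2.cvtColor(vision.read_camera("scene"),cv2.COLOR_RGB2HSV).astype(int)
    m=((im[...,0]<8)|(im[...,0]>172))&(im[...,1]>110)&(im[...,2]>50)
    n,l,s,c=cv2.connectedComponentsWithStats(m.astype(np.uint8))
    for i in range(1,n):
        if s[i,4]>5: print("red",s[i,4],c[i].round(),ray("scene",c[i],20).round(),"z95:",ray("scene",c[i],95).round())
    print("lanes px",proj("scene",w(DISP,[[25,y,115] for y in(98,0,-98)])).round())
E
python3 -c "
from h import *
reds();plan(HOOD,-130,0,90,94)"
```

```text
red 75 [331. 242.] [531. 197.] z95: [566. 220.]
red 11 [327. 277.] [642. 269.] z95: [672. 288.]
red 622 [391. 309.] [592. 492.] z95: [624. 500.]
lanes px [[322. 281.]
 [299. 262.]
 [276. 243.]]
turn -0.9 shift now [  0.13 -10.21  -1.39] shift after turn [  1.09 -10.16  -1.38]
```

Run:
```python
from h import *
im=vision.read_camera("scene"); cv2.imwrite("pics/c6.png",cv2.resize(im[190:340,230:380,::-1],(600,600)))
```

```text
(no output)
```

View pics/c6.png

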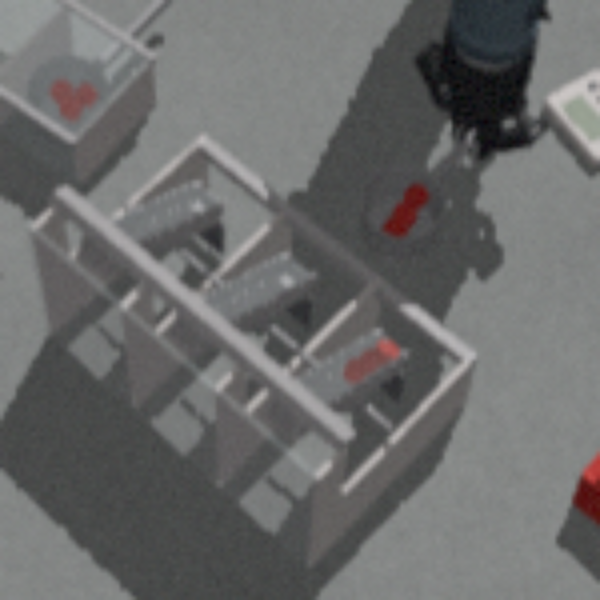

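Lanes b and c are empty, and dish L is parked at (75,98) with its caps. Dish M at (405,205) holds the caps from lane b.

```bash
python3 -m handwheel '[[[0,0,-0.2,0],[0,0,-0.4,0],[0,-0.2,-0.4,0],[0,-0.4,-0.4,0],[0,-0.6,-0.2,0]]]'
python3 -m handwheel '[[[0,-0.7,0,0],[0,-0.8,0,0],[0,-0.8,0,0],[0,-0.8,0,0],[0,-0.8,0,0]]]'
python3 -m handwheel '[[[0,-0.8,0,0],[0,-0.8,0,0],[0,-0.8,0,0],[0,-0.7,0,0],[0,-0.6,0,0]]]'
python3 -m handwheel '[[[0,-0.5,0,-0.3],[0,-0.3,0,-0.3],[0,-0.2,0,-0.3],[0,0,0,0],[0,0,0,0]]]'
python3 -c "
from h import *
plan(HOOD,-130,0,90,94)"
```

```text
time_s: 24.4
tool_pos: [442.1, 154.0, 101.2]
tool_rot: [0.016, 3.136, 0.006]
force: [2.3, -0.4, -1.8]
grip_width: 9.9
finger_force: 97.9
time_s: 24.82
tool_pos: [438.1, -6.5, 99.1]
tool_rot: [0.023, 3.14, -0.0]
force: [0.6, -0.2, -1.9]
grip_width: 9.9
finger_force: 97.9
time_s: 25.23
tool_pos: [435.6, -155.9, 99.1]
tool_rot: [0.027, 3.14, -0.002]
force: [-0.1, -0.6, -2.0]
grip_width: 10.4
finger_force: 97.9
time_s: 25.65
tool_pos: [435.9, -193.4, 98.7]
tool_rot: [-0.122, 3.139, -0.0]
force: [0.1, 0.1, -2.1]
grip_width: 10.1
finger_force: 97.9
turn -0.02 shift now [ 0.16 -0.38  0.22] shift after turn [ 0.16 -0.38  0.22]
```

```bash
python3 -m handwheel '[[[0.16,-0.2,0.1,0],[0,-0.18,0.3,0],[0,0,0.4,0],[0,0,0.4,0],[0,0,0.3,0]]]'
python3 -m handwheel '[[[0,0,0.1,0],[0,0,0,0],[0,0,0,0],[0,0,0,0],[0,0,0,0]]]'
python3 -c "
from h import *
plan(HOOD,2,0,35,94)"
```

```text
time_s: 26.07
tool_pos: [429.5, -207.9, 37.1]
tool_rot: [0.126, -3.138, -0.001]
force: [0.3, 0.2, -2.1]
grip_width: 10.0
finger_force: 97.9
time_s: 26.48
tool_pos: [431.2, -208.7, 35.1]
tool_rot: [-0.125, 3.137, -0.001]
force: [0.9, -0.3, -1.9]
grip_width: 9.9
finger_force: 97.9
turn 0.01 shift now [-3.29 -0.01  0.01] shift after turn [-3.29 -0.01  0.  ]
```

```bash
python3 -m handwheel '[[[-0.1,0,0,0],[-0.2,0,0,0],[-0.3,0,0,0],[-0.4,0,0,0],[-0.4,0,0,0]]]'
python3 -m handwheel '[[[-0.4,0,0,0],[-0.4,0,0,0],[-0.4,0,0,0],[-0.3,0,0,0],[-0.2,0,0,0]]]'
python3 -m handwheel '[[[-0.13,0,0,0],[-0.05,0,0,0],[0,0,0.04,0],[0,0,0.05,0],[0,0,0,0]]]'
python3 -c "
from h import *
plan(HOOD,2,0,31,94)"
python3 -m handwheel '[[[0,0,0,0],[0,0,0,0],[0,0,0,0],[0,0,0,0],[0,0,0,0]]]' 0
python3 -m handwheel '[[[0,0,-0.3,0],[0,0,-0.6,0],[0,0,-0.8,0],[0,0,-0.8,0],[0,0,-0.8,0]]]'
python3 -m handwheel '[[[0.1,-0.3,-0.6,0],[0.1,-0.4,-0.5,0],[0,-0.5,0,0],[0,-0.4,0,0],[0,-0.2,0,0]]]'
python3 -m handwheel '[[[0,0,0,0],[0,0,0,0],[0,0,0,0],[0,0,0,0],[0,0,0,0]]]'
python3 - <<'E'
from h import *
im=vision.read_camera("wrist"); cv2.imwrite("pics/w7.png",im[:,:,::-1])
E
```

```text
time_s: 26.9
tool_pos: [488.2, -203.8, 34.5]
tool_rot: [-0.125, 3.138, -0.0]
force: [-0.1, -0.5, -2.4]
grip_width: 10.0
finger_force: 97.9
time_s: 27.32
tool_pos: [557.5, -197.6, 34.6]
tool_rot: [-0.128, 3.136, -0.0]
force: [-0.3, 0.9, -1.8]
grip_width: 9.8
finger_force: 97.9
time_s: 27.73
tool_pos: [561.1, -198.2, 31.5]
tool_rot: [-0.124, 3.139, 0.0]
force: [-1.9, 1.3, 4.2]
grip_width: 9.9
finger_force: 98.9
turn -0.0 shift now [-0.03 -0.01  0.01] shift after turn [-0.03 -0.01  0.01]
time_s: 28.15
tool_pos: [561.0, -198.2, 30.6]
tool_rot: [0.124, -3.139, 0.0]
force: [0.4, -0.6, -0.4]
grip_width: 42.7
finger_force: 0.0
time_s: 28.57
tool_pos: [560.9, -197.9, 164.7]
tool_rot: [0.125, -3.139, -0.0]
force: [0.1, -0.1, 0.3]
grip_width: 43.1
finger_force: 0.0
time_s: 28.98
tool_pos: [558.7, -273.8, 208.6]
tool_rot: [-0.12, 3.137, -0.004]
force: [0.2, -1.1, 0.5]
grip_width: 42.8
finger_force: 0.0
time_s: 29.4
tool_pos: [559.1, -268.7, 206.3]
tool_rot: [0.129, -3.138, -0.002]
force: [-0.3, 0.4, 0.4]
grip_width: 42.5
finger_force: 0.0
```

View pics/w7.png

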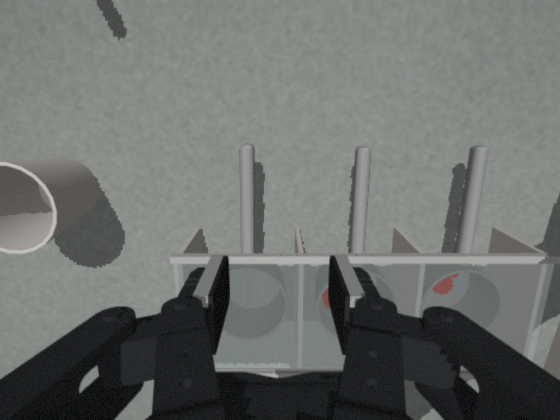

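The right dish is undisturbed, with its handle at (247,145)-(249,248). Dishes M and L are parked with their red caps.

Run:
```python
from h import *
for t,m in (((363,146),(358.5,248)),((247,144.5),(248.5,247))): c,y,g=handle(t,m); print(c,y,g)
R=axes(); cur=np.degrees(np.arctan2(-R[1,0],-R[0,0])); print("turn",(cur-y)/6,togo(*g,31))
```

```text
[ 654.  -188.9] 5.8 [ 559.5 -198.5]
[ 660.9 -286.7] 4.2 [ 566.2 -293.7]
turn 0.0788601334134597 [-0.13 -0.63  4.38]
```

```bash
python3 -m handwheel '[[[-0.13,-0.63,0,0],[0,0,0.3,0.08],[0,0,0.6,0],[0,0,0.8,0],[0,0,0.8,0]]]'
python3 -m handwheel '[[[0,0,0.7,0],[0,0,0.6,0],[0,0,0.4,0],[0,0,0.18,0],[0,0,0,0]]]'
python3 -m handwheel '[[[0,0,0,0],[0,0,0,0],[0,0,0,0],[0,0,0,0],[0,0,0,0]]]'
python3 -m handwheel '[[[0,0,0,0],[0,0,0,0],[0,0,0,0],[0,0,0,0],[0,0,0,0]]]' -1 100
python3 -m handwheel '[[[0,0,0,0],[0,0,-0.1,0],[0.1,0,0,0],[0.3,0,0,0],[0.4,0,0,0]]]'
python3 -m handwheel '[[[0.5,0,0,0],[0.5,0,0,0],[0.5,0,0,0],[0.4,0,0,0],[0.3,0,0,0]]]'
python3 -m handwheel '[[[0.1,0,0,0],[0,0,0,0],[0,0,-0.2,0],[0,0,-0.3,0],[0,0,-0.3,0]]]'
python3 -m handwheel '[[[0,0,-0.3,0.3],[0,0,-0.3,0.3],[0,0,-0.3,0.26],[0,0,-0.1,0],[0,0,0,0]]]'
python3 -c "
from h import *
plan(DISP,-135,98,90)"
```

```text
time_s: 29.87
tool_pos: [567.0, -295.3, 106.5]
tool_rot: [-0.111, 3.137, -0.002]
force: [1.0, 0.8, 0.2]
grip_width: 42.6
finger_force: 0.0
time_s: 30.28
tool_pos: [564.2, -293.8, 28.8]
tool_rot: [0.112, -3.135, -0.004]
force: [-0.4, 0.6, -0.7]
grip_width: 43.2
finger_force: 0.0
time_s: 30.7
tool_pos: [566.9, -295.5, 32.7]
tool_rot: [-0.112, 3.138, -0.002]
force: [-0.1, -0.4, -0.3]
grip_width: 42.8
finger_force: 0.0
time_s: 31.12
tool_pos: [566.2, -295.3, 31.8]
tool_rot: [-0.112, 3.139, -0.0]
force: [-0.4, 0.2, 1.6]
grip_width: 10.0
finger_force: 98.0
time_s: 31.53
tool_pos: [534.7, -296.3, 35.1]
tool_rot: [-0.115, 3.139, 0.001]
force: [0.7, -0.6, -1.8]
grip_width: 10.0
finger_force: 97.6
time_s: 31.95
tool_pos: [443.2, -303.5, 34.7]
tool_rot: [0.11, -3.136, -0.002]
force: [0.9, 0.1, -2.0]
grip_width: 9.8
finger_force: 97.6
time_s: 32.37
tool_pos: [444.0, -303.6, 68.8]
tool_rot: [-0.114, 3.138, -0.0]
force: [0.6, -0.7, -1.4]
grip_width: 9.7
finger_force: 97.6
time_s: 32.78
tool_pos: [444.9, -304.8, 110.3]
tool_rot: [0.027, 3.136, -0.004]
force: [-1.2, 0.8, -2.6]
grip_width: 10.0
finger_force: 97.6
turn -0.0 shift now [ 0.22 15.04  0.47] shift after turn [ 0.21 15.04  0.51]
```

```bash
python3 -m handwheel '[[[0.2,0.3,0,0],[0,0.6,0,0],[0,0.8,0,0],[0,0.9,0,0],[0,0.9,0,0]]]'
python3 -m handwheel '[[[0,0.9,0,0],[0,0.9,0,0],[0,0.9,0,0],[0,0.9,0,0],[0,0.9,0,0]]]'
python3 -m handwheel '[[[0,0.9,0,0],[0,0.9,0,0],[0,0.9,0,0],[0,0.9,0,0],[0,0.9,0,0]]]'
python3 -m handwheel '[[[0,0.8,0,0],[0,0.7,0,0],[0,0.5,0.2,0],[0,0.3,0.4,0],[0,0.2,0.5,0]]]'
python3 -m handwheel '[[[0,0,0.4,0],[0,0,0.3,0],[0,0,0,0],[0,0,0,0],[0,0,0,0]]]'
python3 -c "
from h import *
plan(DISP,-20,98,35)"
```

```text
time_s: 33.2
tool_pos: [436.8, -162.7, 107.4]
tool_rot: [-0.031, -3.141, -0.0]
force: [0.8, -0.9, -2.4]
grip_width: 10.2
finger_force: 97.7
time_s: 33.62
tool_pos: [440.1, 18.1, 107.5]
tool_rot: [-0.028, -3.141, -0.0]
force: [0.2, 1.1, -0.8]
grip_width: 10.0
finger_force: 97.7
time_s: 34.03
tool_pos: [443.3, 198.0, 107.4]
tool_rot: [-0.028, -3.141, -0.0]
force: [0.6, -1.3, -1.4]
grip_width: 10.2
finger_force: 97.7
time_s: 34.45
tool_pos: [446.5, 300.4, 64.4]
tool_rot: [0.024, 3.138, 0.007]
force: [-0.2, -0.3, -1.8]
grip_width: 10.1
finger_force: 97.7
time_s: 34.87
tool_pos: [446.2, 295.8, 36.0]
tool_rot: [0.031, 3.141, 0.0]
force: [-0.2, 0.0, -1.1]
grip_width: 10.1
finger_force: 97.7
turn -0.03 shift now [-2.88  0.04  0.03] shift after turn [-2.88  0.03  0.03]
```

```bash
python3 -m handwheel '[[[-0.2,0.04,0.03,0],[-0.4,0,0,0],[-0.5,0,0,0],[-0.5,0,0,0],[-0.4,0,0,0]]]'
python3 -m handwheel '[[[-0.3,0,0,0],[-0.25,0,0,0],[-0.2,0,0,0],[-0.11,0,0,0],[-0.05,0,0,0]]]'
python3 -m handwheel '[[[0,0,0,0],[0,0,0,0],[0,0,0,0],[0,0,0,0],[0,0,0,0]]]'
python3 -c "
from h import *
plan(DISP,-20,98,35)"
python3 -m handwheel '[[[0,0,0,0],[0,0,0,0],[0,0,0,0],[0,0,0,0],[0,0,0,0]]]'
python3 -m handwheel '[[[0,0,0,0],[0,0,0,0],[0,0,0,0],[0,0,0,0],[0,0,0,0]]]'
python3 -m handwheel '[[[0,0,0,0],[0,0,0,0],[0,0,0,0],[0.1,0,0,0],[0.2,0,0,0]]]'
python3 -m handwheel '[[[0.3,0,0,0],[0.4,0,0,0],[0.4,0,0,0],[0.4,0,0,0],[0.4,0,0,0]]]'
python3 -m handwheel '[[[0.4,0,0,0],[0.3,0,0,0],[0.1,0,0,0],[0,0,0,0],[0,0,0,0]]]'
python3 - <<'E'
from h import *
im=vision.read_camera("scene"); cv2.imwrite("pics/c8.png",cv2.resize(im[160:340,200:380,::-1],(600,600)))
plan(HOOD,-130,-98,90,94)
E
```

```text
time_s: 35.28
tool_pos: [529.0, 295.8, 35.6]
tool_rot: [0.032, 3.138, 0.002]
force: [-0.6, -0.6, -0.8]
grip_width: 9.8
finger_force: 97.8
time_s: 35.7
tool_pos: [556.8, 295.2, 32.8]
tool_rot: [-0.029, -3.13, 0.005]
force: [-11.3, -0.8, 1.9]
grip_width: 9.9
finger_force: 98.3
time_s: 36.12
tool_pos: [556.9, 295.2, 33.0]
tool_rot: [-0.028, -3.132, 0.005]
force: [-8.5, -0.2, 1.0]
grip_width: 9.9
finger_force: 98.0
turn -0.01 shift now [-0.12 -0.   -0.05] shift after turn [-0.12 -0.   -0.05]
time_s: 36.53
tool_pos: [556.9, 295.2, 33.0]
tool_rot: [-0.028, -3.132, 0.005]
force: [-7.1, -0.9, -0.4]
grip_width: 10.1
finger_force: 98.0
time_s: 36.95
tool_pos: [556.9, 295.2, 33.0]
tool_rot: [-0.028, -3.132, 0.005]
force: [-7.3, -0.3, -0.5]
grip_width: 10.1
finger_force: 98.0
time_s: 37.37
tool_pos: [549.3, 295.5, 33.9]
tool_rot: [-0.03, -3.14, 0.001]
force: [-2.2, 0.5, -1.9]
grip_width: 10.0
finger_force: 97.8
time_s: 37.78
tool_pos: [475.1, 297.7, 35.3]
tool_rot: [0.03, 3.138, 0.003]
force: [-0.5, 0.8, -2.5]
grip_width: 10.2
finger_force: 97.8
time_s: 38.2
tool_pos: [443.5, 298.1, 34.8]
tool_rot: [0.03, 3.139, 0.002]
force: [0.8, 0.3, -2.3]
grip_width: 9.8
finger_force: 97.8
turn -0.94 shift now [ -0.17 -15.11  -1.4 ] shift after turn [  1.33 -15.06  -1.38]
```

View pics/c8.png

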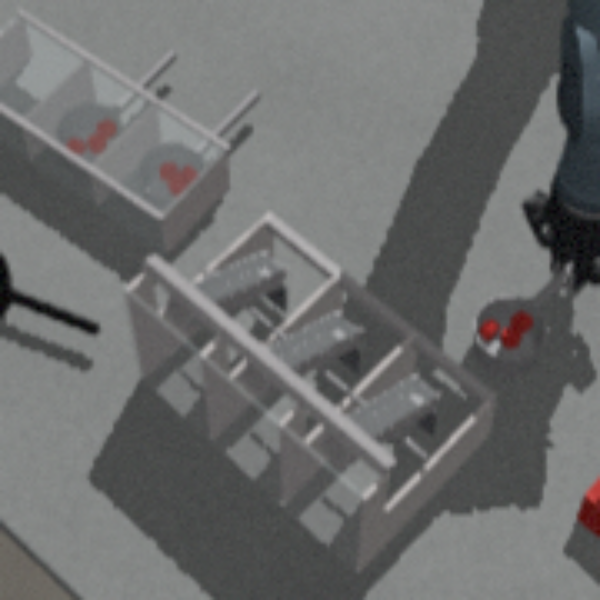

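All lanes are empty, and the third dish at (507,330) holds the caps from lane a. Next I'll park it in the free right bay.

```bash
python3 -m handwheel '[[[0,0,-0.2,0],[0,0,-0.4,0],[0,-0.2,-0.4,0],[0,-0.4,-0.4,0],[0,-0.6,-0.2,0]]]'
python3 -m handwheel '[[[0,-0.7,0,0],[0,-0.8,0,0],[0,-0.8,0,0],[0,-0.9,0,0],[0,-0.9,0,0]]]'
python3 -m handwheel '[[[0,-0.9,0,0],[0,-0.9,0,0],[0,-0.9,0,0],[0,-0.9,0,0],[0,-0.9,0,0]]]'
python3 -m handwheel '[[[0,-0.9,0,0],[0,-0.9,0,0],[0,-0.8,0,0],[0,-0.8,0,0],[0,-0.6,0,0]]]'
python3 -m handwheel '[[[0,-0.5,0,-0.3],[0,-0.3,0,-0.3],[0,-0.1,0,-0.34],[0,0,0,0],[0,0,0,0]]]'
python3 -c "
from h import *
plan(HOOD,-130,-98,35,94)"
```

```text
time_s: 38.67
tool_pos: [443.6, 253.1, 101.4]
tool_rot: [0.024, 3.136, 0.008]
force: [-0.4, -0.3, -1.9]
grip_width: 10.1
finger_force: 97.8
time_s: 39.08
tool_pos: [439.2, 84.3, 99.3]
tool_rot: [0.029, 3.139, 0.001]
force: [0.9, -0.4, -1.4]
grip_width: 9.8
finger_force: 97.8
time_s: 39.5
tool_pos: [435.4, -96.7, 99.3]
tool_rot: [0.03, 3.139, -0.001]
force: [1.3, 0.7, -1.8]
grip_width: 9.8
finger_force: 97.8
time_s: 39.92
tool_pos: [431.8, -258.8, 99.3]
tool_rot: [0.035, 3.14, -0.004]
force: [0.5, -0.4, -1.7]
grip_width: 9.8
finger_force: 97.8
time_s: 40.33
tool_pos: [431.9, -290.9, 98.7]
tool_rot: [-0.122, 3.139, -0.001]
force: [0.3, 0.0, -2.6]
grip_width: 10.1
finger_force: 97.8
turn -0.01 shift now [-0.13 -0.4   1.59] shift after turn [-0.13 -0.4   1.59]
```

```bash
python3 -m handwheel '[[[-0.1,-0.2,0.1,0],[0,-0.2,0.3,0],[0,0,0.4,0],[0,0,0.4,0],[0,0,0.3,0]]]'
python3 -m handwheel '[[[0,0,0.1,0],[0,0,0,0],[0,0,0,0],[0,0,0,0],[0,0,0,0]]]'
python3 -c "
from h import *
plan(HOOD,2,-98,35,94)"
```

```text
time_s: 40.75
tool_pos: [437.1, -305.3, 37.0]
tool_rot: [0.126, -3.138, -0.001]
force: [-0.6, -0.2, -2.8]
grip_width: 10.1
finger_force: 97.8
time_s: 41.17
tool_pos: [437.8, -306.2, 35.2]
tool_rot: [-0.125, 3.137, -0.002]
force: [0.4, 0.1, -0.9]
grip_width: 9.7
finger_force: 97.8
turn 0.0 shift now [-3.32 -0.01  0.01] shift after turn [-3.32 -0.01  0.  ]
```

```bash
python3 -m handwheel '[[[-0.1,0,0,0],[-0.2,0,0,0],[-0.3,0,0,0],[-0.4,0,0,0],[-0.4,0,0,0]]]'
python3 -m handwheel '[[[-0.4,0,0,0],[-0.4,0,0,0],[-0.4,0,0,0],[-0.3,0,0,0],[-0.2,0,0,0]]]'
python3 -m handwheel '[[[-0.14,0,0,0],[-0.06,0,0,0],[0,0,0.04,0],[0,0,0.05,0],[0,0,0,0]]]'
python3 -c "
from h import *
plan(HOOD,2,-98,31,94)"
python3 -m handwheel '[[[0,0,0,0],[0,0,0,0],[0,0,0,0],[0,0,0,0],[0,0,0,0]]]' 0
python3 -m handwheel '[[[0,0,-0.3,0],[0,0,-0.6,0],[0,0,-0.8,0],[0,0,-0.8,0],[0,0,-0.8,0]]]'
python3 -m handwheel '[[[0.1,0.3,-0.6,0],[0.2,0.4,-0.5,0],[0.2,0.5,0,0],[0.1,0.4,0,0],[0,0.3,0,0]]]'
python3 -m handwheel '[[[0,0,0,0],[0,0,0,0],[0,0,0,0],[0,0,0,0],[0,0,0,0]]]'
python3 - <<'E'
from h import *
a=vision.read_camera("wrist")[120:400,:,::-1]; b=vision.read_camera("side")[120:300,215:415,::-1]
cv2.imwrite("pics/end.png",np.vstack([a,cv2.resize(b,(560,310))]))
E
```

```text
time_s: 41.58
tool_pos: [494.7, -301.1, 34.6]
tool_rot: [-0.125, 3.138, -0.0]
force: [0.6, 0.1, -2.0]
grip_width: 10.2
finger_force: 97.8
time_s: 42.0
tool_pos: [564.2, -294.5, 34.6]
tool_rot: [-0.129, 3.136, 0.0]
force: [0.5, 0.4, -2.5]
grip_width: 10.0
finger_force: 97.8
time_s: 42.42
tool_pos: [568.6, -295.5, 31.5]
tool_rot: [-0.124, 3.138, 0.0]
force: [-1.2, 1.7, 4.4]
grip_width: 10.2
finger_force: 98.7
turn -0.0 shift now [-0.04 -0.02  0.01] shift after turn [-0.04 -0.02  0.01]
time_s: 42.83
tool_pos: [568.3, -295.5, 30.5]
tool_rot: [0.124, -3.139, 0.0]
force: [-0.4, 0.3, 0.4]
grip_width: 42.6
finger_force: 0.0
time_s: 43.25
tool_pos: [568.3, -295.2, 164.7]
tool_rot: [-0.125, 3.139, -0.0]
force: [0.7, -0.8, -0.6]
grip_width: 42.8
finger_force: 0.0
time_s: 43.67
tool_pos: [538.0, -220.1, 208.3]
tool_rot: [-0.126, 3.138, -0.0]
force: [0.1, 0.5, -0.3]
grip_width: 42.2
finger_force: 0.0
time_s: 44.08
tool_pos: [538.5, -222.8, 206.4]
tool_rot: [0.122, -3.139, 0.001]
force: [-0.8, 0.5, 1.2]
grip_width: 42.6
finger_force: 0.0
```

View pics/end.png

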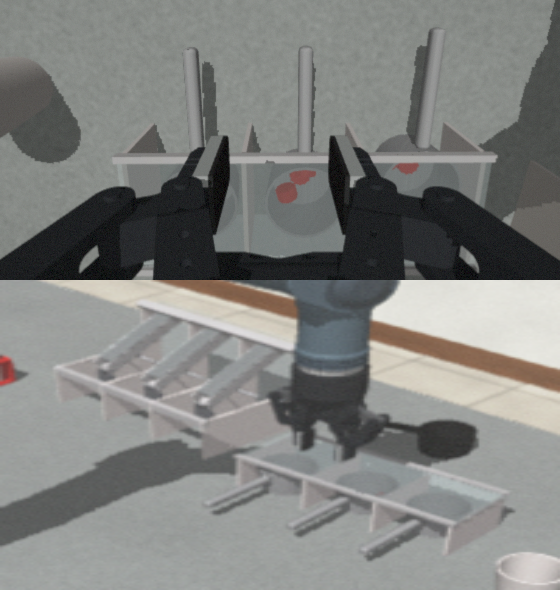

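The left dish, with its handle tip now at wrist pixel (437,150), sits farther out than it was parked, so it has been knocked. I'll measure it.

Run:
```python
from h import *
F=HOOD;c_,s_=np.cos(F[2]),np.sin(F[2])
for n,t,m in(("L",(437,148.5),(424,268)),("M",(306,166),(305,270)),("R",(190.5,167),(197,270))):
    c,y,g=handle(t,m); d=c-F[:2]; print(n,c,y,g,"hood",(c_*d[0]+s_*d[1]).round(1),(-s_*d[0]+c_*d[1]).round(1))
R=axes(); c,y,g=handle((437,148.5),(424,268)); cur=np.degrees(np.arctan2(-R[1,0],-R[0,0])); print("turn",(cur-y)/6,togo(*g,31))
```

```text
L [631.1 -83.9] 5.1 [536.4 -92.4] hood -14.4 108.8
M [ 653.6 -188.3] 5.2 [ 559.  -196.8] hood -0.3 2.9
R [ 662.2 -285. ] 4.4 [ 567.4 -292.2] hood 0.6 -94.1
turn -0.10309519678670664 [-0.2   3.24  4.38]
```

```bash
python3 -m handwheel '[[[-0.1,0.5,0,0],[-0.1,0.7,0,0],[0,0.8,0,-0.1],[0,0.8,0,0],[0,0.44,0,0]]]'
python3 -m handwheel '[[[0,0,0.3,0],[0,0,0.6,0],[0,0,0.8,0],[0,0,0.8,0],[0,0,0.7,0]]]'
python3 -m handwheel '[[[0,0,0.6,0],[0,0,0.4,0],[0,0,0.18,0],[0,0,0,0],[0,0,0,0]]]'
python3 -c "
from h import *
print(togo(536.4,-92.4,31))"
```

```text
time_s: 44.6
tool_pos: [535.7, -87.1, 206.6]
tool_rot: [0.148, -3.138, -0.004]
force: [0.3, 0.6, 0.4]
grip_width: 43.2
finger_force: 0.0
time_s: 45.02
tool_pos: [535.2, -93.0, 76.7]
tool_rot: [0.139, -3.138, 0.001]
force: [-0.0, 0.2, 0.6]
grip_width: 42.8
finger_force: 0.0
time_s: 45.43
tool_pos: [536.0, -92.4, 31.5]
tool_rot: [-0.14, 3.138, -0.001]
force: [0.0, -0.3, 0.3]
grip_width: 42.7
finger_force: 0.0
[-0.01 -0.    0.01]
```

```bash
python3 -m handwheel '[[[0,0,0,0],[0,0,0,0],[0,0,0,0],[0,0,0,0],[0,0,0,0]]]' -1 100
python3 -m handwheel '[[[0,0,-0.04,0],[0,0,-0.04,0],[0,-0.1,0,0],[0,-0.15,0,0],[-0.1,0,0,0]]]'
python3 -m handwheel '[[[-0.15,0,0,0],[-0.15,0,0,0],[0,0,0,0],[0,0,0.04,0],[0,0,0.04,0]]]'
python3 -m handwheel '[[[0,0,0,0],[0,0,0,0],[0,0,0,0],[0,0,0,0],[0,0,0,0]]]' 0
python3 -m handwheel '[[[0,0,-0.3,0],[0,0,-0.6,0],[0,0,-0.8,0],[0,0,-0.8,0],[0,0,-0.8,0]]]'
python3 -m handwheel '[[[0,-0.4,-0.6,0],[0,-0.5,-0.5,0],[0,-0.5,0,0],[0,-0.4,0,0],[0,0,0,0]]]'
python3 -m handwheel '[[[0,0,0,0],[0,0,0,0],[0,0,0,0],[0,0,0,0],[0,0,0,0]]]'
python3 - <<'E'
from h import *
print(proj("wrist",np.vstack([w([*w(HOOD,[0,y,0])[0,:2],HOOD[2]],[[-143,0,45],[-60,0,45]]) for y in(98,0,-98)])).round())
im=vision.read_camera("wrist"); cv2.imwrite("pics/fin.png",im[:,:,::-1])
E
```

```text
time_s: 45.85
tool_pos: [537.3, -93.0, 32.9]
tool_rot: [-0.139, 3.135, -0.002]
force: [0.5, -2.4, 3.0]
grip_width: 9.6
finger_force: 97.7
time_s: 46.27
tool_pos: [538.5, -101.7, 33.9]
tool_rot: [0.142, -3.134, -0.001]
force: [-1.7, -0.9, -0.2]
grip_width: 10.2
finger_force: 97.9
time_s: 46.68
tool_pos: [553.1, -99.4, 32.1]
tool_rot: [-0.143, 3.138, 0.001]
force: [-4.3, 0.9, 10.9]
grip_width: 10.2
finger_force: 99.4
time_s: 47.1
tool_pos: [552.5, -100.2, 31.4]
tool_rot: [0.141, -3.138, 0.0]
force: [0.2, -0.4, 0.7]
grip_width: 42.4
finger_force: 0.0
time_s: 47.52
tool_pos: [552.2, -100.1, 165.5]
tool_rot: [0.141, -3.138, -0.0]
force: [0.8, -0.4, -0.6]
grip_width: 42.8
finger_force: 0.0
time_s: 47.93
tool_pos: [558.9, -177.3, 209.3]
tool_rot: [-0.131, 3.137, -0.006]
force: [0.1, -1.2, 0.3]
grip_width: 43.1
finger_force: 0.0
time_s: 48.35
tool_pos: [559.0, -170.4, 207.2]
tool_rot: [0.145, -3.138, -0.001]
force: [0.5, 0.1, -0.8]
grip_width: 42.6
finger_force: 0.0
[[365. 137.]
 [357. 234.]
 [243. 135.]
 [244. 233.]
 [121. 133.]
 [131. 231.]]
```

Run:
```python
from h import *
t=cv2.imread("pics/w5.png")[145:215,357:387]; im=cv2.imread("pics/fin.png")
F=HOOD;c_,s_=np.cos(F[2]),np.sin(F[2])
m=cv2.matchTemplate(im,t,cv2.TM_CCOEFF_NORMED)
for x0 in(320,200,80):
    _,v,_,p=cv2.minMaxLoc(m[90:190,x0:x0+90]); u=(p[0]+x0+15,p[1]+90+9)
    tip=ray("wrist",u,45); d=tip-F[:2]; print(v,u,"tip in hood frame",c_*d[0]+s_*d[1]+143,-s_*d[0]+c_*d[1])
g=im.mean(2); print([ (np.round(g[r,330:400:3])).astype(int).tolist() for r in(160,220)])
reds()
```

```text
0.9362162947654724 (364, 140) tip in hood frame 2.4323933504505817 97.27052236456004
0.673149049282074 (269, 139) tip in hood frame 2.6790922639545443 20.402772573770193
0.6371375322341919 (167, 139) tip in hood frame 3.835019839140074 -61.976249734614576
[[140, 145, 142, 141, 136, 139, 137, 143, 99, 107, 140, 154, 147, 127, 140, 139, 141, 142, 141, 141, 142, 142, 144, 140], [143, 140, 143, 141, 139, 137, 136, 78, 118, 144, 153, 149, 120, 144, 137, 139, 142, 142, 143, 142, 145, 134, 150, 145]]
red 621 [391. 309.] [592. 492.] z95: [624. 500.]
lanes px [[322. 281.]
 [299. 262.]
 [276. 243.]]
```

```bash
python3 -c "
from rig import ticket
print(ticket.finish_job())"
```

```text
the job is handed in; nothing more can be done
None
```

I handed the job in after about 48 s of robot time: all three steel dishes are under the hood, each holding the caps of one emptied lane; the left dish was knocked out of place during the run, so I parked it again.

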